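# Load the curing station and start it

## Task

Take the carrier plate that has the cast letter lying on it by its grip and slide it into the slot of the curing station, leading end first, fully home, with the letter still in its bed. Let go, then press the bar-shaped lamp key on top of the station, and after that the large round start key, one at a time; never press the small round cancel key. Leave the empty carrier and the other things where they stand.

Things in the scene. Friction and masses are not known exactly. Their poses are not given: they have to be found in the camera images.
- loaded_carrier: Aluminium plate 150 (x) x 90 (y) x 6 mm, about 130 g, lying flat. Origin: centre of its underside, z up; the +x end is the leading end. At x = -58 mm, y = 0 a black grip block, 28 (x) x 12 (y) mm, rises to 46 mm above the underside. On the front half a 4.5 mm high square rim, 48 mm inside, centred at x = +30 mm, bounds the bed. The cast letter lies in its bed.
- loaded_carrier_grip (a point): Point in the grip block of the loaded carrier, on its mid-plane, 36 mm above the plate's underside and 10 mm below the block's top; a good TCP position for a grasp from above, closing along the carrier's y (12 mm).
- cast_letter: Loose resin letter casting, 34x37x7 mm, about 12 g, lying flat in the bed of the loaded carrier, kept there by the rim. Origin: centre of its underside.
- spare_carrier: Aluminium plate 150 (x) x 90 (y) x 6 mm, about 130 g, lying flat. Origin: centre of its underside, z up; the +x end is the leading end. At x = -58 mm, y = 0 a black grip block, 28 (x) x 12 (y) mm, rises to 46 mm above the underside. On the front half a 4.5 mm high square rim, 48 mm inside, centred at x = +30 mm, bounds the bed. Empty: leave alone.
- station: White curing station fixed to the table, block 130 (x) x 170 (y) x 62 mm high, slot in front, keys on top. Origin: centre of the block's underside; z up; the front face looks to -x (at x = -65 mm) and the plate slides in along +x. An apron level with the slot floor, 12 mm above the table, runs out in front to x = -110 mm.
- station_mouth (a point): Middle of the slot's mouth, at floor height, in the front face. Inside, side walls stand 93 mm apart; lips 7 mm wide at both sides leave 8.5 mm of height over the floor for the plate's edges; between the lips the mouth is 22 mm high. On the apron two flared guides, tops 19 mm above the table, narrow from about 112 to 96 mm apart.
- station_stop (a point): Middle of the slot's inner stop at floor height, 90 mm (+x) behind the mouth. A plate fully home has its leading end here: its origin lies 75 mm in front of this point on the station's x axis, at y = 0 and 12 mm above the table, and its grip block ends 29 mm short of the front face.
- lamp_key (a joint): Travel of the bar-shaped lamp key (18 mm in x, 36 mm in y, middle of the row of three): 0 up, 0.005 m fully down. Spring-loaded, about 4 N.
- lamp_key_top (a point): Centre of the top of the lamp key, 78 mm above the table when up.
- start_key (a joint): Travel of the start key, the large round one (32 mm across, 54 mm to the station's -y side of the lamp key): 0 up, 0.005 m fully down. Spring-loaded, about 4 N.
- start_key_top (a point): Centre of the top of the start key.
- cancel_key (a joint): Travel of the cancel key, the small round one (16 mm across, 54 mm to the station's +y side of the lamp key): 0 up, 0.005 m fully down. Not to be pressed.
- cancel_key_top (a point): Centre of the top of the cancel key.
- bottle: Bystander: clear plastic bottle, 57 mm across, 166 mm high, standing at the right rear. Origin: centre of its underside.
- bead_pot: Bystander: tapered pot of beads, 93 mm across, 90 mm high, standing left of the station. Origin: centre of its underside.
- glitter_jar: Bystander: jar with black lid, 44 mm across, 47 mm high, standing right of the station. Origin: centre of its underside.
There are look-alikes about, which are no part of the job. What is shaped like the loaded_carrier but turquoise is not meant.

How it is judged:
On the way, in this order (a step that is already met when the one before it is completed fails the run):
1. the loaded carrier is fully home in the slot, with the letter in its bed, and the fingers have let go (x of loaded_carrier in the frame of station above -0.054 m and y of loaded_carrier in the frame of station between -0.004 and 0.004 m and z of loaded_carrier in the frame of station between 0.009 and 0.017 m and angle between the x axis of loaded_carrier and the x axis of station, either way round below 0.05 rad and x of cast_letter in the frame of loaded_carrier between 0.012 and 0.048 m and y of cast_letter in the frame of loaded_carrier between -0.018 and 0.018 m and z of cast_letter in the frame of loaded_carrier between 0.002 and 0.012 m and contact force between the fingers and loaded_carrier below 0.1 N), for 0.2 s.
2. the lamp key is pressed (value of joint lamp_key above 0.0035 m), for 0.03 s.
3. the lamp key is up again (value of joint lamp_key below 0.0015 m), for 0.03 s.
4. the start key is pressed, the lamp key being up (value of joint start_key above 0.0035 m and value of joint lamp_key below 0.0015 m), for 0.03 s.
At the end, for the whole second after the job is handed in: the loaded carrier rests on the slot floor within 4 mm of the stop, square in the slot, the letter lies in its bed on the carrier, and all keys are up again (x of loaded_carrier in the frame of station above -0.054 m and y of loaded_carrier in the frame of station between -0.004 and 0.004 m and z of loaded_carrier in the frame of station between 0.009 and 0.017 m and angle between the x axis of loaded_carrier and the x axis of station, either way round below 0.05 rad and x of cast_letter in the frame of loaded_carrier between 0.012 and 0.048 m and y of cast_letter in the frame of loaded_carrier between -0.018 and 0.018 m and z of cast_letter in the frame of loaded_carrier between 0.002 and 0.012 m and value of joint each of lamp_key, start_key, cancel_key below 0.0015 m and linear speed of each of loaded_carrier, cast_letter below 0.01 m/s); the robot touches nothing.
It fails at once if the cancel key is pressed (2 mm or more) (value of joint cancel_key above 0.002 m).
It fails at once if the lamp key or the start key is pressed while the loaded carrier is not home (value of joint any of lamp_key, start_key above 0.0035 m and not (x of loaded_carrier in the frame of station above -0.054 m and y of loaded_carrier in the frame of station between -0.004 and 0.004 m and z of loaded_carrier in the frame of station between 0.009 and 0.017 m and angle between the x axis of loaded_carrier and the x axis of station, either way round below 0.05 rad)).
It fails at once if the lamp key and the start key are down together (value of joint each of lamp_key, start_key above 0.0035 m).
It fails at once if the letter leaves its bed (not (x of cast_letter in the frame of loaded_carrier between 0.012 and 0.048 m and y of cast_letter in the frame of loaded_carrier between -0.018 and 0.018 m and z of cast_letter in the frame of loaded_carrier below 0.02 m)).
It fails at once if the empty carrier, the bottle, the bead pot or the glitter jar is moved by more than 30 mm (distance of any of spare_carrier, bottle, bead_pot, glitter_jar from where it was at the start of the episode above 0.03 m).
It also fails if it takes over 54 s, if anything falls off the work surface, if the arm or the gripper's body presses on something with over 40 N, if the wrist force passes 120 N, or if a joint passes its speed limit or range.

## Robot

A 6-joint arm with a two-finger parallel gripper is mounted at the origin on a cart in front of the work surface, level with it; the furniture and walls round the work are solid. World frame = base frame: x ahead of the robot, y to its left, z up, the work surface at z = 0. Lengths are in m, angles in rad, forces in N, time in s.
With the tool pointing down it reaches from about 0.35 to 0.725 m from the base axis. Payload 6 kg.
Tool frame: the origin (TCP) lies between the finger pads, 19 mm behind the fingertips; this is the grasp point; z points along the fingers, y is the line along which they close (so a half turn about z gives the same grasp; the last joint's range is limited). The gripper opens to 85 mm and grips with 20 to 120 N. Pads are 22 mm wide; open, the fingers measure 114 mm over their backs; the gripper's body (76 mm by 85 mm) begins 54 mm behind the grasp point. The pads swing forward as they close: fully open they stand 13 mm farther back than shut.
Start: joints at [1.646, 0.04, 0.085, 0, -1.615, -0.334], TCP at [0.154, 0.58, 0.25] pointing down, gripper open.
Joint ranges: [-2.56, 2.56], [-1.29, 2.01], [-1.08, 1.49], [-3.29, 1.98], [-2.81, -0.18], [-2.99, 2.99]. Speed limits (rad/s): [2.57, 2.57, 3.01, 3.14, 3.14, 3.14].

## Interface

Orientations are given as a unit quaternion [w, x, y, z].
In Python, from cell import bot, capture gives the robot as it stands.
- The arm moves only by the tool play_rows, never from a script. Its argument "plan" is a list that holds one entry, the list of rows, each a list of 7 numbers: the closure, from 0 (fully open) to 1 (shut), then the shift along the tool's x, y, z in cm, then the turn, a rotation vector about the tool's x, y, z in rad. A call has 1 to 20 rows; each row is the pose to reach, as a shift and turn from the pose commanded when the call began, along the tool's axes at that moment; what a row does not reach only later rows make up. A row lasts 1/10 s, in which the tool goes at most 50 mm and 8.59 degrees, less where a joint would pass 70% of its speed; a pose out of reach is approached as far as the arm can. A call with a gripper value outside its range is refused whole. The fingers move at their own pace and stop on an object; "newtons" is the grip in N (left out, the last holds). Time passes only in rows, so rows that repeat a pose let the fingers close. It gives the time, the measured TCP pose, the force, the opening and the grip force at its end, in the units of the state.
- bot.get_state(): the state, without advancing time (a new reading comes with each control period).
- capture(name): name is "scene" or "top" or "wrist"; returns a dict with "img" (420x560x3 uint8, red, green, blue), "K" (3x3 intrinsics, pixels), "distortion" ([k1, k2, p1, p2, k3] as OpenCV has them; the pictures are not rectified), "T" (4x4, takes a point from camera to world coordinates). Camera axes: x right, y up, looking along -z (the intrinsics and any distortion apply to the point x, -y, -z); pixel columns grow to the right and rows downward; lengths in m; the calibration is good to about 2 mm. A picture is of the moment at which its call begins. There is no depth.
- bot.job_done(): hands the job in; it is judged then, once.
The state is a dict: "clock": time; "joints": joint angles; "joint_vel": joint speeds; "effort": joint torques, N m; "eef_pos": TCP position; "eef_rot": TCP orientation; "ft_force": force on the tool from outside, world axes, zero at the start; "wrist_torque": the same for the moment, N m; "width": finger opening in m; "grasp_force": force on a finger pad.
Only numpy, scipy, OpenCV 4.12 (cv2) and the standard library are available. Lean on these libraries where they do the work, as an engineer would, in place of code of your own. Each camera call takes 0.05 s, during which the arm holds its last target. There are 200 camera calls.

## Working session

There is one attempt and no reset: what is moved stays moved. The work goes in short steps, Python scripts to look and compute and a tool call to move; the robot and the scene stay as the last step left them, time stands still between calls to the robot, and variables do not carry over. Pictures are saved under pics/ and viewed, at most 10 in all, crops included, and the job is handed in when it is done.

Besides the shell and the picture viewer there is one more tool, called after "Call:" as a command line: name --argument value ..., lists and objects as JSON in quotes. play_rows: Moves the arm, as the interface text tells. Its arguments: {"type":"object","properties":{"plan":{"type":"array"},"newtons":{"type":"number"}},"required":["plan"]}

```bash
mkdir -p pics
cat > h.py <<'E'
import numpy as np, cv2
from cell import bot, capture
def ray(c,px):
    p=cv2.undistortPoints(np.array([[px]],float),np.array(c["K"],float),np.array(c["distortion"],float))[0,0]
    T=np.array(c["T"]); d=T[:3,:3]@np.array([p[0],-p[1],-1.0]); return T[:3,3],d
def onz(c,px,z):
    o,d=ray(c,px); return o+d*(z-o[2])/d[2]
def proj(c,P):
    T=np.array(c["T"]); q=T[:3,:3].T@(np.array(P,float)-T[:3,3]); q=np.array([[q[0],-q[1],-q[2]]])
    return cv2.projectPoints(q,np.zeros(3),np.zeros(3),np.array(c["K"],float),np.array(c["distortion"],float))[0][0,0]
def save(name,img,s=1):
    cv2.imwrite(f"pics/{name}.png",cv2.resize(img[:,:,::-1],None,fx=s,fy=s,interpolation=cv2.INTER_CUBIC))
E
python3 - <<'E'
from h import *
import pickle
for n in("top","scene"):
    c=capture(n); pickle.dump(c,open(n+".pkl","wb")); save(n,c["img"],1.4); print(n,np.round(c["T"],3).tolist(),c["K"])
print(bot.get_state())
E
```

```text
top [[0.016, 0.987, -0.159, 0.381], [-1.0, 0.019, 0.016, 0.0], [0.019, 0.159, 0.987, 1.242], [0.0, 0.0, 0.0, 1.0]] [[467.79031336   0.         278.43739737]
 [  0.         467.79031336 213.85046959]
 [  0.           0.           1.        ]]
scene [[0.499, 0.515, -0.697, -0.205], [-0.867, 0.299, -0.399, -0.437], [0.003, 0.803, 0.596, 0.732], [0.0, 0.0, 0.0, 1.0]] [[455.19407004   0.         280.00511359]
 [  0.         455.19407004 210.06026015]
 [  0.           0.           1.        ]]
{'clock': 0.1, 'joints': array([ 1.64569996e+00,  4.07769411e-02,  8.39096022e-02, -4.33610574e-04,
       -1.61554001e+00, -3.33643689e-01]), 'joint_vel': array([ 0.00013324, -0.0008963 ,  0.00371405,  0.00017993, -0.00011287,
        0.00104725]), 'effort': array([-4.93118932e-03, -3.69336140e+01,  3.48276651e+01,  6.95177078e+00,
       -4.57748436e-03, -2.33759465e-06]), 'eef_pos': array([0.15340173, 0.5797697 , 0.24905888]), 'eef_rot': array([ 8.32703277e-04,  9.91644247e-01, -1.28999971e-01, -4.86895278e-05]), 'ft_force': array([-0.5859881 , -0.20157716, -0.60832233]), 'wrist_torque': array([ 0.02809719, -0.01085075, -0.00691   ]), 'grasp_force': 0.0, 'width': 0.08566343195542715}
```

View pics/top.png

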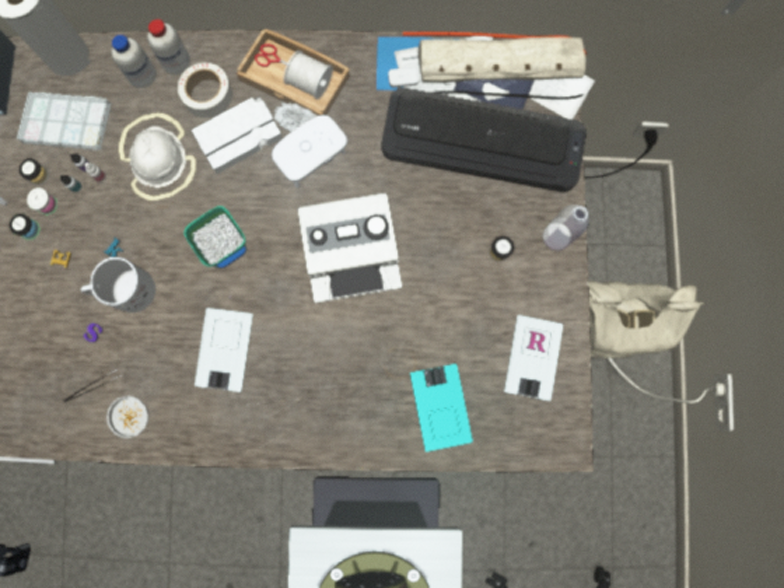

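View pics/scene.png

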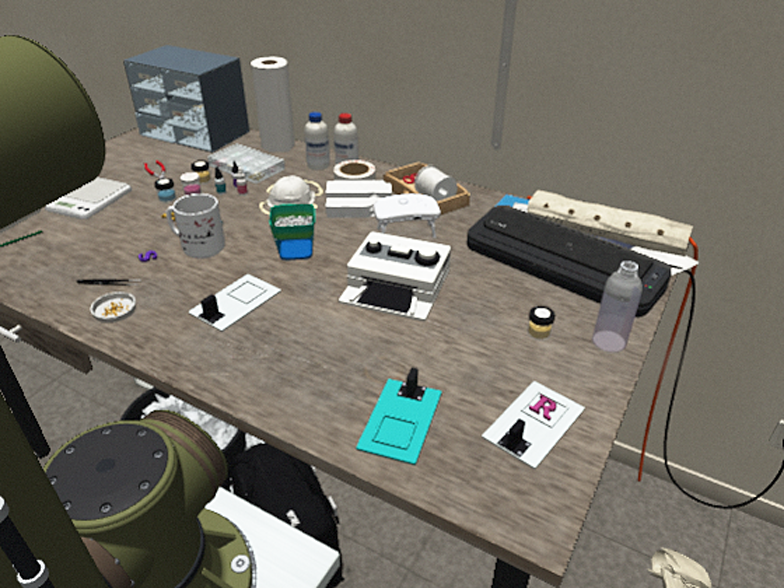

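The top view shows three carrier look-alikes (pixels in the 1.4x picture):
- white with the magenta R at (534,358)
- white and empty at (223,350), which is the spare
- turquoise at (441,408), a decoy

The white one with the R is my choice. The station is at (350,245), with its slot facing down in the image, the lamp key at (347,231), start at (375,226) and cancel at (318,235).

Run:
```python
from h import *
import pickle
c=pickle.load(open("top.pkl","rb")); s=pickle.load(open("scene.pkl","rb")); im=c["img"]
a=cv2.resize(im[220:295,345:415],None,fx=5,fy=5,interpolation=cv2.INTER_CUBIC)
b=cv2.resize(im[130:220,205:295],None,fx=4.2,fy=4.2,interpolation=cv2.INTER_CUBIC)[:375]
d=np.hstack([a,b]); save("crop",d)
hsv=cv2.cvtColor(im,cv2.COLOR_RGB2HSV)
w=((hsv[...,1]<45)&(hsv[...,2]>150)).astype(np.uint8)
for nm,(x0,x1,y0,y1),z in(("carrier",(350,412,220,290),.006),("station",(205,292,130,222),.062)):
    m=np.zeros_like(w); m[y0:y1,x0:x1]=w[y0:y1,x0:x1]
    m=cv2.morphologyEx(m,cv2.MORPH_OPEN,np.ones((3,3)))
    for k in cv2.findContours(m,cv2.RETR_EXTERNAL,cv2.CHAIN_APPROX_NONE)[0]:
        if cv2.contourArea(k)<150: continue
        pts=np.array([onz(c,p,z)[:2] for p in k[:,0].astype(float)],np.float32)
        r=cv2.minAreaRect(pts); print(nm,cv2.contourArea(k),r,np.round(cv2.boxPoints(r),4).tolist())
# dark blobs
g=(hsv[...,2]<75).astype(np.uint8)
for nm,(x0,x1,y0,y1),z in(("grip",(350,412,225,290),.046),("keys",(205,292,135,182),.078)):
    m=np.zeros_like(g); m[y0:y1,x0:x1]=g[y0:y1,x0:x1]
    for k in cv2.findContours(m,cv2.RETR_EXTERNAL,cv2.CHAIN_APPROX_NONE)[0]:
        if cv2.contourArea(k)<20: continue
        r=cv2.minAreaRect(k); print(nm,r, onz(c,r[0],z)[:2])
```

```text
carrier 1740.5 ((0.47460129857063293, -0.29619789123535156), (0.09734323620796204, 0.15482689440250397), 79.76546478271484) [[0.3898000121116638, -0.3303000032901764], [0.5421000123023987, -0.3578000068664551], [0.5594000220298767, -0.2621000111103058], [0.40709999203681946, -0.2345000058412552]]
station 233.5 ((0.5877243280410767, 0.10760965943336487), (0.04753411188721657, 0.03705645352602005), 10.736574172973633) [[0.5608999729156494, 0.12139999866485596], [0.567799985408783, 0.08500000089406967], [0.6144999861717224, 0.09380000084638596], [0.6075999736785889, 0.13019999861717224]]
station 248.0 ((0.6122061610221863, -0.022663019597530365), (0.04713065177202225, 0.046338070183992386), 1.1673370599746704) [[0.5881999731063843, 0.0], [0.5891000032424927, -0.046300001442432404], [0.6362000107765198, -0.04529999941587448], [0.6352999806404114, 0.0010000000474974513]]
station 3270.0 ((0.6943933367729187, 0.07081945985555649), (0.13494621217250824, 0.19179822504520416), 10.97356128692627) [[0.6098999977111816, 0.15209999680519104], [0.646399974822998, -0.03620000183582306], [0.7789000272750854, -0.010499999858438969], [0.7423999905586243, 0.1777999997138977]]
grip ((377.2538757324219, 276.46923828125), (4.589284896850586, 9.302604675292969), 7.125016689300537) [ 0.41552787 -0.27575737]
```

View pics/crop.png

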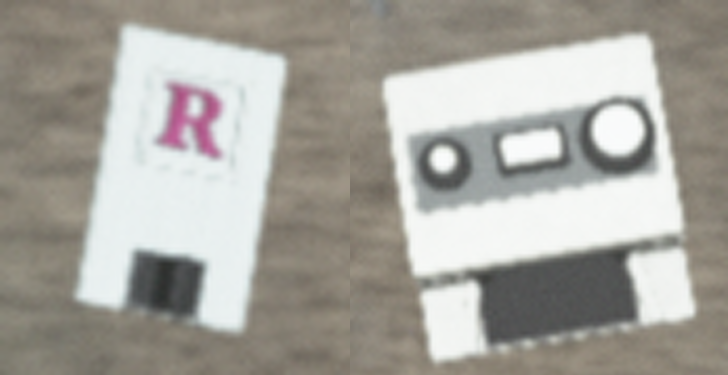

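The crop confirms the magenta R lying in its bed, with the black grip at the near end of a white plate. The station's mouth faces the robot. Next I'll plan a move of the wrist camera to above the carrier.

```bash
cat >> h.py <<'E'
from scipy.spatial.transform import Rotation as R
def pose():
    s=bot.get_state(); q=s["eef_rot"]; return np.array(s["eef_pos"]),R.from_quat([q[1],q[2],q[3],q[0]]),s
def down(yaw): return R.from_euler("z",yaw)*R.from_euler("x",np.pi)
def rel(p,yaw):
    P,Q,s=pose(); print("cm",np.round(Q.inv().apply(np.array(p)-P)*100,2),"turn",np.round((Q.inv()*down(yaw)).as_rotvec(),4))
E
python3 - <<'E'
from h import *
P,Q,s=pose(); c=capture("wrist"); T=np.array(c["T"])
print("cam in tool",Q.inv().apply(T[:3,3]-P),"axis in tool",Q.inv().apply(-T[:3,2]), "up",Q.inv().apply(T[:3,1]),c["K"][0][0])
for p,y in(((.42,.3,.25),-.178+np.pi),((.46,-.28,.25),-.178+np.pi),((.46,-.28,.25),-.178)): rel(p,y)
E
```

```text
cam in tool [ 8.25488074e-02 -1.18789475e-04 -1.22596655e-01] axis in tool [-3.25959229e-01 -4.30352994e-04  9.45383730e-01] up [9.45383678e-01 4.13452533e-04 3.25959399e-01] 291.9851056800937
cm [32.93 20.23 -0.05] turn [-1.0000e-04 -2.1000e-03  3.0609e+00]
cm [5.164e+01 7.528e+01 3.000e-02] turn [-1.0000e-04 -2.1000e-03  3.0609e+00]
cm [5.164e+01 7.528e+01 3.000e-02] turn [ 0.0014 -0.     -0.0807]
```

Call:
play_rows --plan '[[[0, 4.1, 2.5, 0, 0, 0, 0.15], [0, 8.2, 5, 0, 0, 0, 0.3], [0, 12.3, 7.5, 0, 0, 0, 0.45], [0, 16.4, 10, 0, 0, 0, 0.6], [0, 20.5, 12.5, 0, 0, 0, 0.75], [0, 24.6, 15, 0, 0, 0, 0.9], [0, 28.8, 17.5, 0, 0, 0, 1.05], [0, 33, 20, 0, 0, 0, 1.2], [0, 34.5, 24.6, 0, 0, 0, 1.35], [0, 36, 29.2, 0, 0, 0, 1.5], [0, 37.5, 33.8, 0, 0, 0, 1.65], [0, 39, 38.4, 0, 0, 0, 1.8], [0, 40.6, 43, 0, 0, 0, 1.95], [0, 42.2, 47.6, 0, 0, 0, 2.1], [0, 43.8, 52.2, 0, 0, 0, 2.25], [0, 45.4, 56.8, 0, 0, 0, 2.4], [0, 47, 61.4, 0, 0, 0, 2.55], [0, 48.6, 66, 0, 0, 0, 2.7], [0, 50.2, 70.6, 0, 0, 0, 2.85], [0, 51.6, 75, 0, 0, 0, 3]]]'

```text
clock: 2.15
eef_pos: [0.46, -0.2793, 0.2497]
eef_rot: [-0.0, 0.062, 0.998, 0.0]
ft_force: [-0.1, -0.0, 0.7]
width: 0.0857
grasp_force: 0.0
```

Call:
play_rows --plan '[[[0, 0, 0, 0, 0, 0, 0], [0, 0, 0, 0, 0, 0, 0], [0, 0, 0, 0, 0, 0, 0]]]'

```text
clock: 2.45
eef_pos: [0.4604, -0.2765, 0.25]
eef_rot: [-0.0, 0.058, 0.998, 0.0]
ft_force: [0.1, 0.8, -0.9]
width: 0.0854
grasp_force: 0.0
```

Run:
```python
from h import *
import pickle
P,Q,s=pose(); print(P,Q.as_euler("ZYX"),s["joints"],s["clock"])
c=capture("wrist"); pickle.dump(c,open("w1.pkl","wb")); save("w1",c["img"],1.4)
```

```text
[ 0.4604279  -0.27652213  0.24996666] [ 3.02563491e+00 -4.84928099e-05  3.14147064e+00] [-1.66359404e-01 -1.27461400e-01 -7.75055661e-02 -1.19560863e-04
 -1.62080674e+00 -1.52040065e+00] 2.45
```

View pics/w1.png

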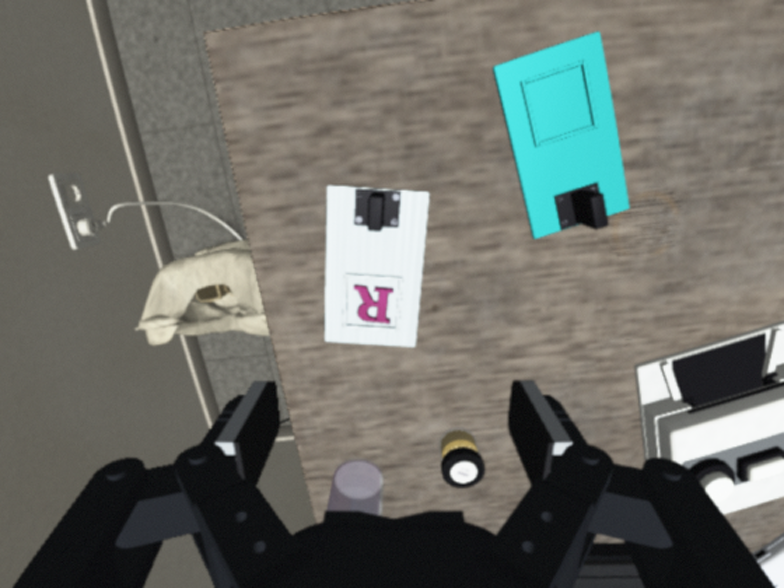

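The wrist view shows the loaded carrier clearly (1.4x pixels): plate corners about (328,186), (428,192), (415,346) and (326,342), with the grip block at (376,208). The station's front is at the right edge, about (710,370).

```bash
cat >> h.py <<'E'
def quad(c,box,z,test):
    "fit four edge lines of the biggest blob in box; returns corner points on plane z"
    hsv=cv2.cvtColor(c["img"],cv2.COLOR_RGB2HSV).astype(int); x0,x1,y0,y1=box
    m=np.zeros(hsv.shape[:2],np.uint8); m[y0:y1,x0:x1]=test(hsv)[y0:y1,x0:x1]
    k=max(cv2.findContours(m,cv2.RETR_EXTERNAL,cv2.CHAIN_APPROX_NONE)[0],key=cv2.contourArea)
    pts=np.array([onz(c,p,z)[:2] for p in cv2.convexHull(k)[:,0].astype(float)],np.float32)
    return cv2.minAreaRect(pts),k
def show(r):
    b=cv2.boxPoints(r); (a,w),l=(r[0],r[1]),r[2]
    e=b[1]-b[0] if np.linalg.norm(b[1]-b[0])>np.linalg.norm(b[2]-b[1]) else b[2]-b[1]
    print("centre",np.round(r[0],4),"size",np.round(r[1],4),"long axis yaw",np.round(np.arctan2(e[1],e[0]),4))
E
python3 - <<'E'
from h import *
import pickle
c=pickle.load(open("w1.pkl","rb"))
for th in(130,150,170):
    r,k=quad(c,(225,315,125,255),.006,lambda h:(h[...,1]<40)&(h[...,2]>th)); show(r)
t=pickle.load(open("top.pkl","rb"))
for th in(150,170,190):
    r,k=quad(t,(350,412,220,290),.006,lambda h:(h[...,1]<40)&(h[...,2]>th)); show(r)
# block
r,k=quad(c,(250,290,130,168),.046,lambda h:h[...,2]<40); show(r); print(cv2.minAreaRect(k))
for th in (20,35,50,60):
  g=cv2.cvtColor(c["img"],cv2.COLOR_RGB2GRAY)[130:168,250:290]
print(g[::2,::2])
E
```

```text
centre [ 0.4719 -0.2936] size [0.1244 0.1728] long axis yaw -0.1159
centre [ 0.4727 -0.29  ] size [0.1053 0.1541] long axis yaw -0.2048
centre [ 0.471  -0.2959] size [0.0908 0.1502] long axis yaw -0.1851
centre [ 0.4806 -0.2933] size [0.1233 0.1729] long axis yaw -0.3285
centre [ 0.4739 -0.2965] size [0.0928 0.1517] long axis yaw -0.1795
centre [ 0.4737 -0.296 ] size [0.091  0.1501] long axis yaw -0.1799
centre [ 0.4001 -0.2816] size [0.011  0.0051] long axis yaw 1.1362
((269.54998779296875, 139.35000610351562), (10.11928939819336, 4.7434163093566895), 18.434947967529297)
[[118 120 119 118 117 119 119 118 116 115 114 118 119 122 121 123 127 131
  135 131]
 [123 115 106 102 104 108 114 113 114 115 118 122 126 127 126 130 136 138
  137 135]
 [232 228 189 161 187 203 181 150 129 114 125 134 151 150 140 132 126 124
  125 128]
 [240 236 121  73  69  71  68  71  75  83 103 107 126 120 110 114 124 156
  206 233]
 [240 237 118  71  65  65  65  55  22  13  18  22  44  66  68  92 145 116
  207 243]
 [241 236 126  86  76  66  62  35  33  32  28  22  33  66  69 140 206 191
  217 242]
 [240 236 1
[... 394 characters left out ...]
  64  98
  230 241]
 [240 221  86  61  60  59  48  48  58  59  61  40  47  62  62  61  63 105
  233 241]
 [241 221 116 124  85  61  44  46  56  58  57  39  47  60  61  63  61 118
  239 241]
 [240 219 181 206 150  61  46  49  58  56  55  38  50  60  66 106 112 134
  239 240]
 [241 207 151 176 122  62  44  49  55  54  53  31  46  61  82 157 139 153
  239 240]
 [241 224 158 145 124 107  62  50  54  55  51  37  58  62  73 124 136 159
  239 240]
 [241 242 239 236 235 235 170  51  50  51  51  90 179 179 176 178 172 209
  241 240]
 [241 241 242 240 241 241 216 137 130 109 105 186 238 239 239 240 240 242
  242 239]
 [240 242 242 240 241 241 239 237 238 234 234 238 240 240 240 241 240 242
  242 240]]
```

Call:
play_rows --plan '[[[0, -1.3, 4.3, 0, 0, 0, -0.05], [0, -2.6, 8.6, 0, 0, 0, -0.1], [0, -3.9, 13, 0, 0, 0, -0.15], [0, -5.2, 17.4, 0, 0, 0, -0.2], [0, -6.5, 21.8, 0, 0, 0, -0.25], [0, -7.8, 26.2, 0, 0, 0, -0.3], [0, -9, 30.4, 0, 0, 0, -0.306], [0, -10.1, 34, 0, 0, 0, -0.306], [0, -10.1, 34, 0, 0, 0, -0.306], [0, -10.1, 34, 0, 0, 0, -0.306], [0, -10.1, 34, 0, 0, 0, -0.306]]]'

```text
clock: 3.6
eef_pos: [0.6001, 0.049, 0.2506]
eef_rot: [0.0, -0.095, 0.995, -0.0]
ft_force: [-0.1, 0.1, 0.3]
width: 0.0855
grasp_force: 0.0
```

Run:
```python
from h import *
import pickle
P,Q,s=pose(); print(P,Q.as_euler("ZYX"),s["clock"])
c=capture("wrist"); pickle.dump(c,open("w2.pkl","wb")); save("w2",c["img"],1.4)
c1=pickle.load(open("w1.pkl","rb")); print("block top",onz(c1,(268.5,152),.046), proj(c1,[.415,-.2855,.046]))
```

```text
[0.60006387 0.0490137  0.25061089] [-2.95163885e+00  7.81782770e-04 -3.14145333e+00] 3.6
block top [ 0.41357901 -0.28442044  0.046     ] [267.69815929 153.40322804]
```

View pics/w2.png

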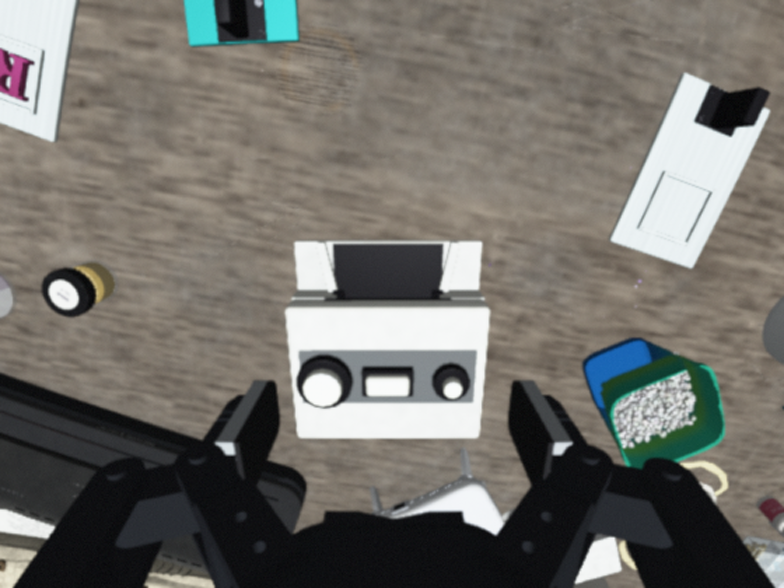

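The station lies square in this view (1.4x pixels). Its top runs from (286,306) to (490,306) to (480,438) to (298,438), and the apron edge is at row 241. Key tops: start (324,387), lamp (388,384), cancel (452,387).

Run:
```python
from h import *
import pickle
c=pickle.load(open("w2.pkl","rb")); t=pickle.load(open("top.pkl","rb"))
for th in(170,190,210):
    r,k=quad(c,(200,355,216,316),.062,lambda h:(h[...,1]<40)&(h[...,2]>th)); show(r)
w=lambda h:((h[...,1]<45)&(h[...,2]>185))
P={}
for nm,b in(("start",(215,249,258,294)),("lamp",(260,296,262,286)),("cancel",(313,334,266,288))):
    r,k=quad(c,b,.078,w); P[nm]=np.array(r[0]); print(nm,np.round(r[0],4),np.round(r[1],4),"tool px",cv2.minAreaRect(k)[0])
d=P["cancel"]-P["start"]; print("key row",np.linalg.norm(d),"station yaw",np.arctan2(-d[0],d[1]))
# apron: front edge corners at z .012 ; white strips
r,k=quad(c,(200,355,165,208),.012,w); show(r)
for th in(150,175): 
    r,k=quad(t,(205,292,130,188),.062,lambda h:(h[...,1]<45)&(h[...,2]>th)); show(r)
g=cv2.cvtColor(c["img"],cv2.COLOR_RGB2GRAY); print(g[190,200:360:1].tolist()); print(g[165:222,220].tolist())
```

```text
centre [0.6917 0.0622] size [0.1292 0.1688] long axis yaw -1.3813
centre [0.6916 0.0622] size [0.1265 0.168 ] long axis yaw -1.3813
centre [0.6916 0.0621] size [0.1265 0.1665] long axis yaw -1.3806
start [0.7049 0.0089] [0.0299 0.0293] tool px (229.5, 278.0)
lamp [0.6917 0.0621] [0.016  0.0338] tool px (276.5, 276.0)
cancel [0.6843 0.116 ] [0.0146 0.0137] tool px (323.0000305175781, 278.0000305175781)
key row 0.10899827622070828 station yaw 0.19031690618383448
centre [0.6074 0.0459] size [0.046  0.1689] long axis yaw -1.3815
centre [0.6925 0.0714] size [0.1384 0.1939] long axis yaw -1.3883
centre [0.6958 0.0624] size [0.1314 0.171 ] long axis yaw -1.3922
[140, 142, 142, 141, 141, 143, 144, 144, 143, 139, 149, 195, 235, 242, 243, 243, 243, 243, 242, 242, 242, 242, 242, 242, 242, 242, 241, 242, 241, 241, 242, 243, 244, 243, 240, 228, 199, 178, 140, 78, 45, 46, 48, 46, 46, 47, 45, 48, 46, 48, 48, 49, 47, 47, 49, 48, 47, 46, 49, 46, 49, 47, 50, 49, 50, 51, 48, 48, 47, 51, 52, 49, 50, 49, 47, 50, 51, 49, 49, 48, 48, 50, 50, 50, 51, 50, 49, 52, 50, 51, 50, 49, 49, 51, 53, 49, 50, 50, 50, 50, 51, 50, 50, 50, 50, 50, 50, 48, 49, 49, 51, 50, 52, 51, 55, 108, 184, 192, 222, 239, 243, 243, 243, 241, 239, 241, 243, 244, 244, 243, 243, 243, 243, 243, 244, 245, 244, 244, 244, 244, 244, 244, 234, 184, 138, 130, 130, 131, 126, 121, 122, 120, 119, 117, 115, 115, 115, 113, 116, 116]
[121, 128, 133, 135, 136, 131, 133, 187, 236, 244, 244, 243, 243, 243, 242, 242, 241, 242, 241, 241, 241, 242, 242, 242, 242, 242, 242, 243, 243, 243, 244, 243, 243, 243, 244, 243, 244, 243, 243, 242, 239, 220, 156, 110, 103, 101, 113, 156, 171, 127, 102, 107, 113, 131, 178, 225, 240]
```

Call:
play_rows --plan '[[[0, 3, -3.6, 0, 0, 0, 0.05], [0, 6, -7.2, 0, 0, 0, 0.1], [0, 9, -10.8, 0, 0, 0, 0.15], [0, 12, -14.4, 0, 0, 0, 0.2], [0, 15, -18, 0, 0, 0, 0.25], [0, 18, -21.6, 0, 0, 0, 0.3], [0, 21, -25.2, 0, 0, 0, 0.35], [0, 24, -28.8, 0, 0, 0, 0.372], [0, 24.6, -29.3, 2, 0, 0, 0.372], [0, 24.6, -29.3, 5, 0, 0, 0.372], [0, 24.6, -29.3, 8, 0, 0, 0.372], [0, 24.6, -29.3, 11, 0, 0, 0.372], [0, 24.6, -29.3, 13, 0, 0, 0.372], [0, 24.6, -29.3, 13, 0, 0, 0.372], [0, 24.6, -29.3, 13, 0, 0, 0.372]]]'

```text
clock: 5.15
eef_pos: [0.4136, -0.2858, 0.1212]
eef_rot: [0.001, 0.092, 0.996, -0.001]
ft_force: [1.1, -0.4, 1.2]
width: 0.0853
grasp_force: 0.0
```

Run:
```python
from h import *
P,Q,s=pose(); print(P,Q.as_euler("ZYX"),s["joints"],s["clock"])
c=capture("wrist"); save("w3",c["img"],1.4)
rel((.414,-.285,.036),2.9596)
r,k=quad(c,(150,420,60,330),.006,lambda h:(h[...,1]<40)&(h[...,2]>170)); show(r)
print(proj(c,[.414,-.285,.046]))
```

```text
[ 0.41357853 -0.2858312   0.1212285 ] [ 2.95776726e+00  1.10246046e-03 -3.14067722e+00] [-2.02540776e-01 -2.03145236e-01 -3.78921088e-01  9.08824115e-04
 -1.39390115e+00 -1.55224088e+00] 5.15
cm [0.05 0.09 8.6 ] turn [-0.001   0.0025 -0.0017]
centre [ 0.4639 -0.2947] size [0.0901 0.1364] long axis yaw -0.1841
[281.85513522 236.7962967 ]
```

View pics/w3.png

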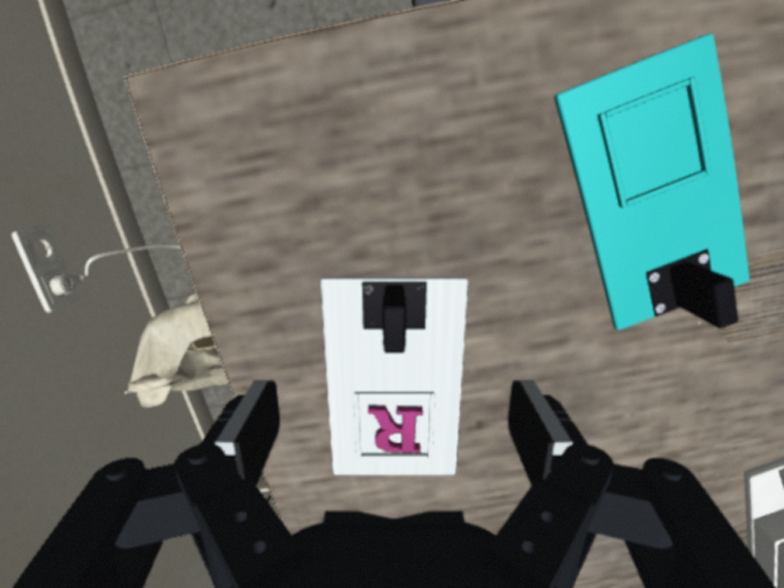

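The block top is at about (394,330), on the fingers' midline (x ≈ 393), and the plate is aligned. Now I'll descend and grasp.

Call:
play_rows --newtons 60 --plan '[[[0, 0, 0.1, 2.5, 0, 0, 0], [0, 0, 0.1, 5, 0, 0, 0], [0, 0, 0.1, 7, 0, 0, 0], [0, 0, 0.1, 8.2, 0, 0, 0], [0, 0, 0.1, 8.6, 0, 0, 0], [0, 0, 0.1, 8.6, 0, 0, 0], [0.5, 0, 0.1, 8.6, 0, 0, 0], [0.7, 0, 0.1, 8.6, 0, 0, 0], [0.8, 0, 0.1, 8.6, 0, 0, 0], [1, 0, 0.1, 8.6, 0, 0, 0], [1, 0, 0.1, 8.6, 0, 0, 0], [1, 0, 0.1, 8.6, 0, 0, 0], [1, 0, 0.1, 8.6, 0, 0, 0], [1, 0, 0.1, 8.6, 0, 0, 0], [1, 0, 0.1, 8.6, 0, 0, 0], [1, 0, 0.1, 8.6, 0, 0, 0]]]'

```text
clock: 6.8
eef_pos: [0.4142, -0.2843, 0.0344]
eef_rot: [0.0, 0.091, 0.996, -0.0]
ft_force: [-0.1, 0.3, 4.5]
width: 0.011
grasp_force: 60.3
```

Run:
```python
from h import *
P,Q,s=pose(); print(P,Q.as_euler("ZYX"),s["clock"],s["width"],s["grasp_force"],s["ft_force"])
# pre-insert: grip at station x; leading end at -0.125 -> origin -0.200 -> grip -0.258
S=np.array([.692,.062]); u=np.array([np.cos(.19),np.sin(.19)])
g=S+u*-.268; print("pre",g)
rel((P[0],P[1],.10),P[2]*0+2.9596); rel((*g,.10),.19+np.pi); rel((*g,.055),.19+np.pi)
```

```text
[ 0.41423247 -0.28432759  0.03441626] [ 2.95848379e+00  5.67971257e-04 -3.14124707e+00] 6.8 0.010981458944659897 60.32332420349121 [-0.11384137  0.26894213  4.45363778]
pre [0.42882286 0.01138582]
cm [-0.   -0.   -6.56] turn [-0.0003  0.0006 -0.0011]
cm [ 3.95 29.34 -6.57] turn [-0.0004  0.0005 -0.3731]
cm [ 3.95 29.34 -2.07] turn [-0.0004  0.0005 -0.3731]
```

Call:
play_rows --plan '[[[1, 0, 0, -0.5, 0, 0, 0], [1, 0, 0, -1.5, 0, 0, 0], [1, 0, 0, -3, 0, 0, 0], [1, 0, 0.3, -4.5, 0, 0, 0], [1, 0.1, 1, -6, 0, 0, -0.02], [1, 0.3, 2.4, -6.6, 0, 0, -0.04], [1, 0.6, 4.4, -6.6, 0, 0, -0.06], [1, 0.9, 6.6, -6.6, 0, 0, -0.09], [1, 1.2, 9, -6.6, 0, 0, -0.12], [1, 1.5, 11.4, -6.6, 0, 0, -0.15], [1, 1.8, 13.8, -6.6, 0, 0, -0.18], [1, 2.1, 16.2, -6.6, 0, 0, -0.21], [1, 2.4, 18.6, -6.6, 0, 0, -0.24], [1, 2.7, 21, -6.6, 0, 0, -0.27], [1, 3, 23.4, -6.6, 0, 0, -0.3], [1, 3.3, 25.6, -6.6, 0, 0, -0.33], [1, 3.6, 27.4, -6.6, 0, 0, -0.355], [1, 3.8, 28.7, -6.6, 0, 0, -0.373], [1, 3.95, 29.3, -6.6, 0, 0, -0.373], [1, 3.95, 29.3, -6.6, 0, 0, -0.373]]]'

```text
clock: 8.8
eef_pos: [0.4284, 0.0115, 0.1002]
eef_rot: [-0.0, -0.095, 0.995, 0.0]
ft_force: [0.3, -0.5, -1.5]
width: 0.0109
grasp_force: 59.7
```

Call:
play_rows --plan '[[[1, 0, 0, 0.5, 0, 0, 0], [1, 0, 0, 1.5, 0, 0, 0], [1, 0, 0, 2.7, 0, 0, 0], [1, 0, 0, 3.7, 0, 0, 0], [1, 0, 0, 4.2, 0, 0, 0], [1, 0, 0, 4.5, 0, 0, 0], [1, 0, 0, 4.5, 0, 0, 0], [1, 0, 0, 4.5, 0, 0, 0]]]'

```text
clock: 9.6
eef_pos: [0.4288, 0.0111, 0.0554]
eef_rot: [0.0, -0.095, 0.995, -0.0]
ft_force: [-0.7, -0.2, -0.8]
width: 0.0112
grasp_force: 59.7
```

Run:
```python
from h import *
import pickle
P,Q,s=pose(); print(P,Q.as_euler("ZYX"),s["clock"],s["width"],s["grasp_force"],s["ft_force"])
c=capture("wrist"); pickle.dump(c,open("w4.pkl","wb")); save("w4",c["img"],1.4)
c=capture("scene"); pickle.dump(c,open("s4.pkl","wb"))
```

```text
[0.42881501 0.01112117 0.05541033] [-2.95174608e+00  6.13438866e-04 -3.14140486e+00] 9.6 0.011162631910626879 59.723607301712036 [-0.73686873 -0.23711259 -0.76802568]
```

View pics/w4.png

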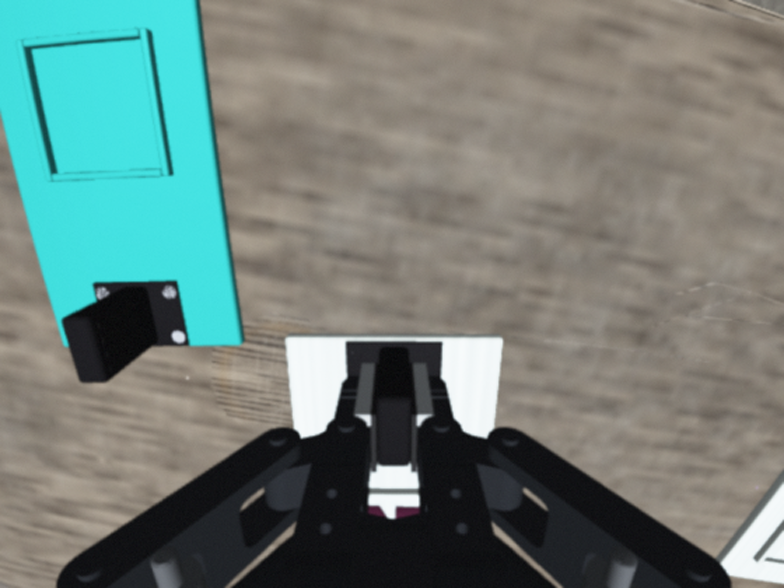

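The grip is firm and the plate hangs level, with its rear edge at row 337 from x 287 to 502. The turquoise decoy is clear on the left. Before inserting I'll check the wrist camera's lateral bias against the held plate.

Run:
```python
from h import *
import pickle
c=pickle.load(open("w4.pkl","rb")); P,Q,s=pose(); z=P[2]-.0344+.006
hsv=cv2.cvtColor(c["img"],cv2.COLOR_RGB2HSV); w=(hsv[...,1]<40)&(hsv[...,2]>180)
for row in(250,265,280):
    x=np.where(w[row,190:375])[0]+190
    a,b=[onz(c,(v,row),z) for v in(x[0]-.5,x[-1]+.5)]
    print(row,Q.inv().apply(a-P)[:2],Q.inv().apply(b-P)[:2], "mid y",Q.inv().apply((a+b)/2-P)[1])
s4=pickle.load(open("s4.pkl","rb"))
save("s4",s4["img"][150:330,180:400],3)
```

```text
250 [ 0.01181011 -0.04366025] [0.01177484 0.04527691] mid y 0.0008083283360234524
265 [ 0.00208742 -0.04396197] [0.00205628 0.04498226] mid y 0.0005101438903772494
280 [-0.00803905 -0.04368875] [-0.00807287  0.04529241] mid y 0.0008018301831314602
```

View pics/s4.png

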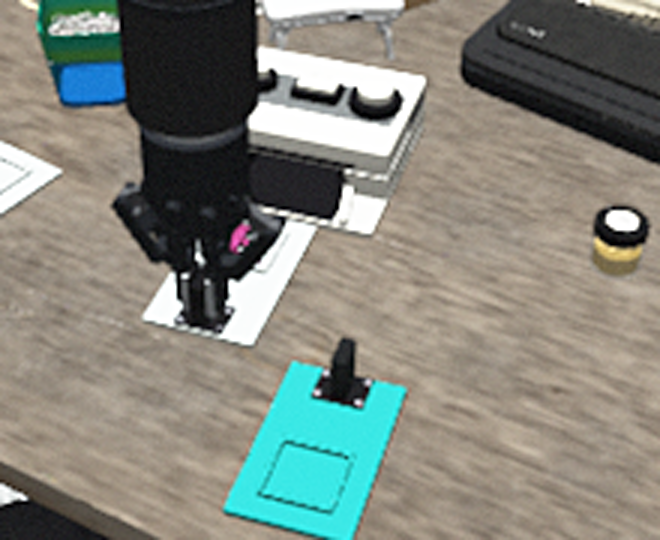

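The scene view shows the plate lined up in front of the apron with the letter in place. The measured bias is 0.7 mm, so I'll correct about −0.05 cm in tool y and slide in.

Call:
play_rows --plan '[[[1, 0, -0.05, 0.4, 0, 0, 0], [1, 0, -0.05, 0.75, 0, 0, 0], [1, -0.3, -0.05, 0.75, 0, 0, 0], [1, -1, -0.05, 0.75, 0, 0, 0], [1, -2, -0.05, 0.75, 0, 0, 0], [1, -3, -0.05, 0.75, 0, 0, 0], [1, -4, -0.05, 0.75, 0, 0, 0], [1, -5, -0.05, 0.75, 0, 0, 0], [1, -5.5, -0.05, 0.75, 0, 0, 0], [1, -5.5, -0.05, 0.75, 0, 0, 0]]]'

```text
clock: 10.7
eef_pos: [0.4832, 0.021, 0.0473]
eef_rot: [-0.0, -0.095, 0.996, -0.0]
ft_force: [0.1, -0.9, -1.1]
width: 0.0109
grasp_force: 59.7
```

Call:
play_rows --plan '[[[1, -0.3, 0, 0, 0, 0, 0], [1, -0.8, 0, 0, 0, 0, 0], [1, -1.3, 0, 0, 0, 0, 0], [1, -1.8, 0, 0, 0, 0, 0], [1, -2.3, 0, 0, 0, 0, 0], [1, -2.8, 0, 0, 0, 0, 0], [1, -3.3, 0, 0, 0, 0, 0], [1, -3.8, 0, 0, 0, 0, 0], [1, -4, 0, 0, 0, 0, 0], [1, -4, 0, 0, 0, 0, 0]]]'

```text
clock: 11.7
eef_pos: [0.5221, 0.0285, 0.0474]
eef_rot: [-0.0, -0.095, 0.996, -0.0]
ft_force: [-0.3, 0.4, -1.1]
width: 0.011
grasp_force: 59.7
```

Call:
play_rows --plan '[[[1, -0.4, 0, 0, 0, 0, 0], [1, -1, 0, 0, 0, 0, 0], [1, -1.7, 0, 0, 0, 0, 0], [1, -2.4, 0, 0, 0, 0, 0], [1, -3.1, 0, 0, 0, 0, 0], [1, -3.8, 0, 0, 0, 0, 0], [1, -4.5, 0, 0, 0, 0, 0], [1, -5.1, 0, 0, 0, 0, 0], [1, -5.5, 0, 0, 0, 0, 0], [1, -5.8, 0, 0, 0, 0, 0], [1, -6, 0, 0, 0, 0, 0], [1, -6, 0, 0, 0, 0, 0]]]'

```text
clock: 12.9
eef_pos: [0.581, 0.0399, 0.0475]
eef_rot: [-0.0, -0.095, 0.996, -0.0]
ft_force: [-0.4, 0.2, -1.8]
width: 0.0113
grasp_force: 59.7
```

Call:
play_rows --plan '[[[1, -0.1, 0, 0, 0, 0, 0], [1, -0.2, 0, 0, 0, 0, 0], [1, -0.3, 0, 0, 0, 0, 0], [1, -0.4, 0, 0, 0, 0, 0], [1, -0.5, 0, 0, 0, 0, 0], [1, -0.5, 0, 0, 0, 0, 0]]]'

```text
clock: 13.5
eef_pos: [0.5859, 0.0408, 0.0475]
eef_rot: [0.0, -0.095, 0.996, -0.0]
ft_force: [-0.6, -0.7, -1.6]
width: 0.0109
grasp_force: 59.7
```

No contact with the stop yet, so I'll press on gently in small steps.

Call:
play_rows --plan '[[[1, -0.1, 0, 0, 0, 0, 0], [1, -0.2, 0, 0, 0, 0, 0], [1, -0.3, 0, 0, 0, 0, 0], [1, -0.4, 0, 0, 0, 0, 0], [1, -0.4, 0, 0, 0, 0, 0]]]'

```text
clock: 14.0
eef_pos: [0.5871, 0.0405, 0.0472]
eef_rot: [-0.003, -0.095, 0.995, -0.001]
ft_force: [-13.8, -2.0, 6.3]
width: 0.011
grasp_force: 60.9
```

Call:
play_rows --plan '[[[1, 0.15, 0, 0, 0, 0, 0], [1, 0.23, 0, 0.08, 0, 0, 0], [1, 0.23, 0, 0.1, 0, 0, 0], [0.7, 0.23, 0, 0.1, 0, 0, 0], [0.5, 0.23, 0, 0.1, 0, 0, 0], [0.3, 0.23, 0, 0.1, 0, 0, 0], [0, 0.23, 0, 0.1, 0, 0, 0], [0, 0.23, 0, 0.1, 0, 0, 0], [0, 0.23, 0, 0.1, 0, 0, 0], [0, 0.23, 0, 0.1, 0, 0, 0], [0, 0.23, 0, -2, 0, 0, 0], [0, 0.23, 0, -6, 0, 0, 0], [0, 0.23, 0, -10, 0, 0, 0], [0, 0.23, 0, -14, 0, 0, 0], [0, 0.23, 0, -18, 0, 0, 0], [0, 0.23, 0, -20, 0, 0, 0], [0, 0.23, 0, -20, 0, 0, 0], [0, 0.23, 0, -20, 0, 0, 0]]]'

```text
clock: 15.8
eef_pos: [0.5875, 0.0413, 0.2474]
eef_rot: [0.0, -0.095, 0.996, 0.0]
ft_force: [-0.2, -0.7, -0.6]
width: 0.0851
grasp_force: 0.0
```

Run:
```python
from h import *
import pickle
P,Q,s=pose(); print(P,Q.as_euler("ZYX"),s["clock"],s["width"],s["grasp_force"],s["ft_force"])
c=capture("wrist"); pickle.dump(c,open("w5.pkl","wb")); save("w5",c["img"],1.4)
```

```text
[0.58745085 0.04128287 0.24744252] [-2.95180034e+00  3.88992842e-04  3.14108329e+00] 15.8 0.08514924548963987 0.0 [-0.17056933 -0.7401225  -0.62540906]
```

View pics/w5.png

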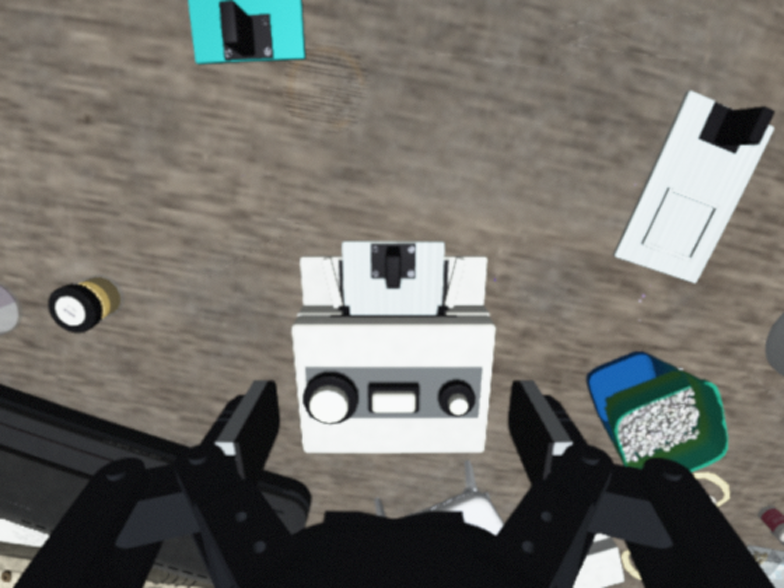

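The plate sits centred in the slot, with its rear edge at row 242 against the apron edge at row 258. I'll measure how far it protrudes (15 mm when home) and work out the key moves.

Run:
```python
from h import *
import pickle
c=pickle.load(open("w5.pkl","rb")); g=cv2.cvtColor(c["img"],cv2.COLOR_RGB2GRAY).astype(int)
w=lambda h:((h[...,1]<45)&(h[...,2]>185))
r0,k=quad(c,(200,355,222,328),.062,w); show(r0)
u=np.array([np.cos(.19),np.sin(.19)]); v=np.array([-u[1],u[0]]); S=np.array(r0[0])
f=lambda px,z:[round(float((onz(c,px,z)[:2]-S)@a)*1000,1) for a in(u,v)]
for col in(255,300): y=160+np.argmax(g[160:190,col]>190); print("rear",f((col,y-.5),.018))
for col in(222,340): y=170+np.argmax(g[170:200,col]>190); print("apron",f((col,y-.5),.012))
for row in (190,205):
    line=g[row,235:330]; print(line.tolist())
for nm,b in(("start",(215,257,266,306)),("lamp",(264,300,272,296)),("cancel",(316,337,276,298))):
    r,k=quad(c,b,.078,w); print(nm,np.round(r[0],4)); 
    if nm!="cancel": rel((*r[0],.15),.19+np.pi)
```

```text
centre [0.6918 0.0621] size [0.1278 0.168 ] long axis yaw -1.3817
rear [-124.0, -31.3]
rear [-123.9, 23.5]
apron [-109.0, -73.7]
apron [-108.9, 74.4]
[242, 236, 212, 216, 237, 236, 196, 111, 65, 116, 198, 234, 240, 240, 239, 239, 239, 237, 237, 238, 239, 238, 238, 238, 237, 238, 238, 237, 232, 194, 117, 62, 50, 48, 48, 49, 50, 46, 46, 39, 33, 34, 39, 44, 48, 47, 50, 50, 49, 43, 36, 36, 46, 48, 49, 50, 49, 48, 48, 50, 64, 128, 210, 236, 238, 238, 237, 239, 240, 239, 237, 236, 236, 238, 239, 240, 238, 236, 236, 236, 230, 182, 101, 60, 94, 182, 232, 238, 221, 192, 224, 240, 243, 243, 243]
[239, 242, 243, 242, 241, 230, 188, 115, 60, 97, 187, 230, 239, 240, 240, 239, 239, 238, 237, 238, 238, 238, 237, 237, 237, 238, 238, 238, 238, 238, 239, 238, 238, 237, 237, 237, 238, 239, 237, 233, 201, 140, 96, 81, 84, 81, 82, 80, 84, 98, 148, 210, 233, 236, 236, 237, 236, 238, 237, 237, 237, 239, 240, 239, 238, 237, 238, 240, 240, 238, 236, 236, 237, 239, 240, 237, 236, 235, 236, 233, 212, 142, 71, 55, 78, 142, 220, 240, 243, 243, 242, 242, 241, 243, 243]
start [0.7001 0.0093]
cm [-10.51  -5.26   9.63] turn [ 0.0002 -0.0014 -0.0002]
lamp [0.6919 0.0618]
cm [-10.69   0.04   9.63] turn [ 0.0002 -0.0014 -0.0002]
cancel [0.6845 0.1158]
```

The protrusion is 15.0 mm, so the plate is fully home and square. Next is the lamp key with closed fingers.

Call:
play_rows --plan '[[[1, -2, 0, 1, 0, 0, 0], [1, -5, 0, 3, 0, 0, 0], [1, -8, 0, 5, 0, 0, 0], [1, -10, 0, 8, 0, 0, 0], [1, -10.7, 0, 11, 0, 0, 0], [1, -10.7, 0, 13, 0, 0, 0], [1, -10.7, 0, 13.7, 0, 0, 0], [1, -10.7, 0, 13.7, 0, 0, 0], [1, -10.7, 0, 13.7, 0, 0, 0]]]'

```text
clock: 16.75
eef_pos: [0.6928, 0.0612, 0.1118]
eef_rot: [0.001, -0.095, 0.995, -0.0]
ft_force: [-0.3, -0.1, 1.0]
width: 0.0003
grasp_force: 0.0
```

Call:
play_rows --plan '[[[1, 0, 0, 0.7, 0, 0, 0], [1, 0, 0, 1.1, 0, 0, 0], [1, 0, 0, 1.4, 0, 0, 0], [1, 0, 0, 1.6, 0, 0, 0], [1, 0, 0, 1.75, 0, 0, 0], [1, 0, 0, 1.85, 0, 0, 0], [1, 0, 0, 1.85, 0, 0, 0]]]'

```text
clock: 17.45
eef_pos: [0.6925, 0.0614, 0.0924]
eef_rot: [0.0, -0.095, 0.995, -0.0]
ft_force: [-2.3, 0.4, 3.9]
width: 0.0001
grasp_force: 1.8
```

Call:
play_rows --plan '[[[1, 0, 0, 0.1, 0, 0, 0], [1, 0, 0, 0.15, 0, 0, 0], [1, 0, 0, 0.15, 0, 0, 0]]]'

```text
clock: 17.75
eef_pos: [0.6926, 0.0613, 0.0918]
eef_rot: [0.0, -0.095, 0.995, -0.0]
ft_force: [-3.9, -0.4, 7.0]
width: 0.0003
grasp_force: 3.6
```

Call:
play_rows --plan '[[[1, 0, 0, -1, 0, 0, 0], [1, 0, 0, -3, 0, 0, 0], [1, 0, 0, -3, 0, 0, 0], [1, 0, 0, -3, 0, 0, 0], [1, 0, -2.5, -3, 0, 0, 0], [1, 0, -5, -3, 0, 0, 0], [1, 0, -5.4, -3, 0, 0, 0], [1, 0, -5.4, -3, 0, 0, 0], [1, 0, -5.4, -3, 0, 0, 0]]]'

```text
clock: 18.65
eef_pos: [0.7025, 0.0087, 0.1198]
eef_rot: [-0.0, -0.095, 0.995, 0.0]
ft_force: [-0.3, 0.5, -0.7]
width: 0.0
grasp_force: 0.0
```

Run:
```python
from h import *
rel((.7021,.009,.108),.19+np.pi); rel((.7021,.009,.0915),.19+np.pi)
```

```text
cm [0.03 0.04 1.18] turn [ 0.0002 -0.0009 -0.0001]
cm [0.03 0.04 2.83] turn [ 0.0002 -0.0009 -0.0001]
```

The lamp key bottomed out (7 N, above its 4 N spring). Now the start key.

Call:
play_rows --plan '[[[1, 0, 0, 0.8, 0, 0, 0], [1, 0, 0, 1.5, 0, 0, 0], [1, 0, 0, 2, 0, 0, 0], [1, 0, 0, 2.4, 0, 0, 0], [1, 0, 0, 2.7, 0, 0, 0], [1, 0, 0, 2.85, 0, 0, 0], [1, 0, 0, 2.95, 0, 0, 0], [1, 0, 0, 2.95, 0, 0, 0]]]'

```text
clock: 19.45
eef_pos: [0.7025, 0.0088, 0.0966]
eef_rot: [0.001, -0.096, 0.995, -0.0]
ft_force: [-14.6, 5.0, 21.1]
width: -0.0002
grasp_force: 10.7
```

Call:
play_rows --plan '[[[1, 0, 0, -0.7, 0, 0, 0], [1, 0, 0, -0.7, 0, 0, 0], [1, 0, 0, -0.7, 0, 0, 0]]]'

```text
clock: 19.75
eef_pos: [0.7033, 0.0085, 0.0983]
eef_rot: [0.001, -0.095, 0.995, 0.0]
ft_force: [1.5, 0.6, 3.1]
width: 0.0001
grasp_force: 1.5
```

The 3 N spring force 1.7 mm above the bottom confirms the start key really travelled. Retreating now.

Call:
play_rows --plan '[[[1, 0, 0, -1, 0, 0, 0], [1, 0, 0, -4, 0, 0, 0], [1, 1, 1, -8, 0, 0, 0], [1, 4, 2, -12, 0, 0, 0], [1, 8, 3, -14, 0, 0, 0], [1, 11, 4, -15, 0, 0, 0], [1, 11, 4, -15, 0, 0, 0], [1, 11, 4, -15, 0, 0, 0], [1, 11, 4, -15, 0, 0, 0]]]'

```text
clock: 20.65
eef_pos: [0.5873, 0.0267, 0.2467]
eef_rot: [-0.001, -0.095, 0.996, -0.0]
ft_force: [0.7, -0.2, 0.4]
width: 0.0
grasp_force: 0.0
```

Run:
```python
from h import *
P,Q,s=pose(); print(P,s["clock"],s["ft_force"])
c=capture("wrist"); g=cv2.cvtColor(c["img"],cv2.COLOR_RGB2GRAY).astype(int)
cols=[int(proj(c,[.692-.124*.982+d*.189,.062-.124*.189-d*.982,.018])[0]) for d in(-.028,.028)]
u=np.array([np.cos(.19),np.sin(.19)])
for q in cols:
    y0=int(proj(c,[.57,.04,.018])[1])-20; y=y0+np.argmax(g[y0:y0+40,q]>190); print("rear",(onz(c,(q,y-.5),.018)[:2]-[.6918,.0621])@u)
print(bot.job_done())
```

```text
[0.58727903 0.02666463 0.24671809] 20.65 [ 0.73040201 -0.20592278  0.39345881]
rear -0.12385324150204788
rear -0.12387291592817068
the job is handed in; nothing more can be done
None
```

The loaded carrier is fully home and square in the slot, the lamp key and then the start key were pressed once each, and I handed the job in at about 21 s; no verdict came back, and I couldn't see the letter once it was inside the slot.

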